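# Start and run down the hold-down nut of the flat lap

### The arm

A 6-joint arm with a two-finger parallel gripper is mounted at the origin on the work surface. World frame = base frame: x ahead of the robot, y to its left, z up, the work surface at z = 0. Lengths are in m, angles in rad, forces in N, time in s.
With the tool pointing down it reaches from about 0.425 to 0.925 m from the base axis. Payload 12.5 kg.
Tool frame: the origin (TCP) lies at the very end of the fingers, on their centre line; the grasp point (between the pads) lies 19 mm behind it (tcp_to_grasp is the distance from the TCP to the grasp point, in m); z points along the fingers, y is the line along which they close (so a half turn about z gives the same grasp; the last joint's range is limited). The gripper opens to 85 mm and grips with 20 to 120 N. Pads are 22 mm wide; open, the fingers measure 114 mm over their backs; the gripper's body (76 mm by 85 mm) begins 54 mm behind the grasp point. The pads swing forward as they close: fully open they stand 13 mm farther back than shut.
Start: joints at [1.161, 0.491, 1.559, -0, 1.092, -0.106], TCP at [0.187, 0.596, 0.231] pointing down, gripper open.
Joint ranges: [-3.1, 3.1], [-0.84, 2.19], [0.05, 2.79], [-1.13, 4.28], [0.06, 2.93], [-2.69, 2.69]. Speed limits (rad/s): [2.22, 2.22, 2.79, 3.14, 3.14, 3.14].

### API

Orientations are given as a unit quaternion [w, x, y, z].
In Python, from cell import * gives the robot as it stands.
- The arm moves only by the shell command python3 -m creep 'ROWS' [FORCE]. ROWS is JSON, a list of rows, each an object with "jaw": the finger opening in mm, from 0 to 85.4; "linear": the shift along the tool's x, y, z in mm, a list of three; "angular": the turn, a rotation vector about the tool's x, y, z in degrees, a list of three. In form: [{"jaw": jaw, "linear": [x, y, z], "angular": [ax, ay, az]}, ...]. A call has 1 to 12 rows; each row shifts and turns the commanded pose from where the row before left it, along the tool's axes as they then stand; what a row does not reach is not made up. A row lasts 1/8 s, in which the tool goes at most 62.5 mm and 10.7 degrees, less where a joint would pass 70% of its speed; a pose out of reach is approached as far as the arm can. A call with a gripper value outside its range is refused whole. The fingers move at their own pace and stop on an object; FORCE is the grip in N (left out, the last holds). Time passes only in rows, so rows that do not move let the fingers close. It gives the time, the measured TCP pose, the force, the opening and the grip force at its end, in the units of the state.
- state(): the state, without advancing time (a new reading comes with each control period).
- read_camera(name): name is "side" or "top"; returns a dict with "frame" (384x512x3 uint8, red, green, blue), "range_z" (384x512 float32, m along the optical axis (not along the pixel's ray), 0 where there is no reading), "fx", "fy", "cx", "cy" (pixels), "rvec" (rotation vector, rad) and "tvec" (3), from world to camera coordinates, as OpenCV has them. Camera axes: x right, y down, z forward; pixel columns grow to the right and rows downward; lengths in m; the calibration is good to about 2 mm. A picture is of the moment at which its call begins.
- sign_off(): hands the job in; it is judged then, once.
The state is a dict: "clock": time; "joints": joint angles; "joint_vel": joint speeds; "joint_torque": joint torques, N m; "ee_pos": TCP position; "tool_rot": TCP orientation; "ft_force": force on the tool from outside, world axes, zero at the start; "ft_torque": the same for the moment, N m; "grip_width": finger opening in m; "grip_force": force on a finger pad.
Only numpy, scipy, OpenCV 4.12 (cv2) and the standard library are available. Lean on these libraries where they do the work, as an engineer would, in place of code of your own. Each camera call takes 0.05 s, during which the arm holds its last target. There are 200 camera calls.

### The job

The steel winged nut on the flat lap's spindle has been set down on top of the thread and stands proud. Without taking it off, turn it backward (anticlockwise seen from above) until it drops a step into the thread, then forward (clockwise) by its wing until it sits down on the lap disc with the wing in line with the two dark marks on the disc, and let go of it. Do not turn it forward first: that would cross the thread.

Things in the scene. Friction and masses are not known exactly. Their poses are not given: they have to be found in the camera images.
- lap: Flat lap fixed to the bench: grey-painted box 190 x 200 mm, on it a 150 mm copper disc with a steel spindle upright in its centre, under the nut. Origin on the bench, on the spindle's axis; z up. The disc's flat top is 65 mm above it. Two dark 30 mm marks on the disc lie along x, either side of the nut. (The round steel pot with a barred lid is something else.)
- nut: Bright steel winged cap nut on the spindle, 0.14 kg: round cap, diameter 54, height 34 mm, across its top one upright wing 54 long, 10 thick, 27 mm high (wing top 60 mm above the underside). Origin: centre of its underside; x along the wing, z up. Starts with the underside 12 mm above the disc, x from 9 deg clockwise to 24 deg anticlockwise of the lap's x. Turns freely, stays where left.
- thread_top (a point): The faced top of the right-hand three-start thread, on the axis, 83 mm above the bench, under the nut. Anticlockwise, the nut stays up to about 36 deg (nut x from lap x); from 41 to 62 deg it falls 10 mm by its weight if not held up: straddle the wing loosely, or open the fingers at 50 deg. Once down it stops at 63 deg. Clockwise it sinks 2 mm more; home is 0 deg, dead stop at -5 deg.
- wing_end (a point): The +x end of the nut's wing: 25 mm along x from the nut's axis, at mid-height of the wing, 46.5 mm above the nut's underside.
Not all that is in view belongs to the job. What is shaped like the nut but pink or yellow is not meant.

How it is judged:
By the outcome, as a careful person would: the job done as asked, in the order asked, and still so for the second after the job is handed in, with the robot touching nothing.
It also fails if it takes over 42 s, if anything falls off the work surface, if the arm or the gripper's body presses on something with over 40 N, if the wrist force passes 120 N, or if a joint passes its speed limit or range.

## Working session

There is one attempt and no reset: what is moved stays moved. The work goes in short steps, Python scripts to look and compute and a shell command to move; the robot and the scene stay as the last step left them, time stands still between calls to the robot, and variables do not carry over. Pictures are saved under pics/ and viewed, at most 10 in all, crops included, and the job is handed in when it is done.

```bash
mkdir -p pics; ls; python3 - <<'E'
from cell import *
import cv2,numpy as np
s=state();print({k:np.round(v,3).tolist() for k,v in s.items()})
for n in("top","side"):
    c=read_camera(n);cv2.imwrite(f"pics/{n}0.png",c["frame"][:,:,::-1]);np.savez(f"{n}0.npz",**c)
    R=cv2.Rodrigues(np.array(c["rvec"],float))[0];print(n,c["fx"],c["cx"],c["cy"],(-R.T@np.ravel(c["tvec"])).round(3),R.round(2).tolist())
E
```

```text
pics
{'clock': 0.0, 'joints': [1.161, 0.492, 1.559, 0.0, 1.092, -0.106], 'joint_vel': [0.001, 0.0, -0.001, -0.001, 0.0, 0.001], 'joint_torque': [0.002, -61.848, -26.159, -0.0, 0.004, -0.0], 'ee_pos': [0.187, 0.596, 0.231], 'tool_rot': [-0.0, 0.151, 0.988, -0.001], 'ft_force': [-0.116, 0.207, -0.301], 'ft_torque': [-0.015, 0.008, -0.005], 'grip_force': 0.0, 'grip_width': 0.085}
top 470.2288420609397 244.56722328754807 192.4106998976266 [ 0.483 -0.027  1.006] [[0.02, -1.0, -0.02], [-0.99, -0.01, -0.12], [0.12, 0.02, -0.99]]
side 360.62837746160557 252.2524385687759 184.08036742308687 [ 0.419 -0.576  0.518] [[0.95, -0.31, -0.01], [-0.18, -0.53, -0.83], [0.25, 0.79, -0.56]]
```

View pics/top0.png

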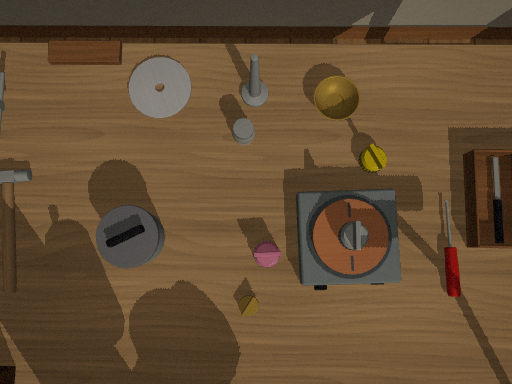

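View pics/side0.png

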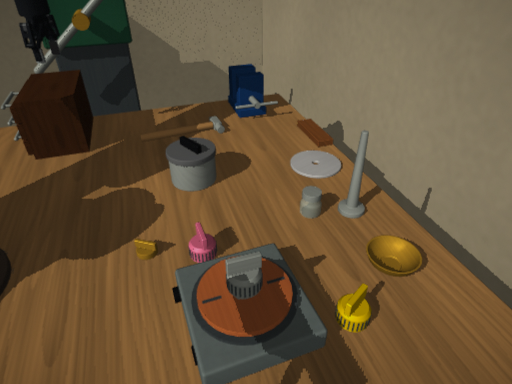

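The top view shows the lap at about (350,237), with the marks at (349,210) and (352,263) and the nut's wing at (355,235). The side view confirms it, with the nut at (244,275). The pink and yellow nuts and the pot are decoys.

```bash
cat > h.py <<'E'
import cv2,numpy as np
def ray(c,uv,z):
    R=cv2.Rodrigues(np.array(c["rvec"],float))[0];t=np.ravel(c["tvec"]);C=-R.T@t
    uv=np.atleast_2d(uv).astype(float)
    d=np.c_[(uv[:,0]-c["cx"])/c["fx"],(uv[:,1]-c["cy"])/c["fy"],np.ones(len(uv))]@R
    return C+d*((z-C[2])/d[:,2])[:,None]
def cloud(c):
    Z=c["range_z"];v,u=np.indices(Z.shape);R=cv2.Rodrigues(np.array(c["rvec"],float))[0]
    P=np.dstack([(u-c["cx"])/c["fx"]*Z,(v-c["cy"])/c["fy"]*Z,Z])
    return (P-np.ravel(c["tvec"]))@R
E
python3 - <<'E'
from h import *
c=dict(np.load("top0.npz"));f=c["frame"];P=cloud(c)
h=cv2.cvtColor(f,cv2.COLOR_RGB2HSV)
m=((h[...,0]<14)&(h[...,1]>140)).astype(np.uint8);m[:, :295]=0;m[:,400:]=0;m[:185]=0;m[290:]=0
k=max(cv2.findContours(m,cv2.RETR_EXTERNAL,cv2.CHAIN_APPROX_NONE)[0],key=cv2.contourArea)[:,0]
w=ray(c,k,.065);(e,ax,_)=cv2.fitEllipse((w[:,:2]*1000).astype(np.float32));print("disc",e,ax)
dk=np.zeros_like(m);cv2.fillConvexPoly(dk,cv2.convexHull(k),1);dk=cv2.erode(dk,np.ones((7,7)))
g=f.max(2)
q=(dk>0)&(g<80);n,L,st,ce=cv2.connectedComponentsWithStats(q.astype(np.uint8))
for i in range(1,n):
    if st[i,4]>8:
        v,u=np.where(L==i);p=ray(c,np.c_[u,v],.065)[:,:2]*1000;print(st[i],p.mean(0),p.min(0),p.max(0))
# nut by range
X=P*1000;r=np.hypot(X[...,0]-e[0],X[...,1]-e[1])
for lo,hi in((55,75),(95,118),(126,150)):
    s=(r<45)&(X[...,2]>lo)&(X[...,2]<hi);a=X[s];print(lo,s.sum(),np.median(a,0) if len(a) else 0)
s=((r<45)&(X[...,2]>124));v,u=np.where(s);rc=cv2.minAreaRect((ray(c,np.c_[u,v],.137)[:,:2]*1000).astype(np.float32));print(rc)
cv2.imwrite("pics/crop.png",cv2.resize(f[185:290,295:405,::-1],None,fx=5,fy=5,interpolation=cv2.INTER_CUBIC))
c=dict(np.load("side0.npz"));X=cloud(c)*1000;r=np.hypot(X[...,0]-e[0],X[...,1]-e[1])
s=((r<40)&(X[...,2]>120));print("side",s.sum(),X[s].mean(0),X[s].max(0));a=X[s][:,:2];w,V=np.linalg.eigh(np.cov(a.T));print(w,V[:,1],np.degrees(np.arctan2(V[1,1],V[0,1])))
E
```

```text
disc (516.1419677734375, -214.20787048339844) (146.77056884765625, 147.31488037109375)
[347 202   4  15  48] [ 569.36299504 -212.2438689 ] [ 555.49485755 -215.05680369] [ 583.59217228 -208.99136821]
[338 220  19  30 309] [ 521.68802444 -210.10621857] [ 490.16649887 -226.59183166] [ 547.72722249 -190.53908438]
[361 223   7   7  13] [ 536.4490555  -240.87759185] [ 530.13774803 -248.06747157] [ 541.88894233 -236.34068567]
[361 232   8  15  72] [ 508.83930807 -242.2349302 ] [ 496.41033001 -249.93848012] [ 524.22276617 -235.69431136]
[351 256   3  15  31] [ 462.81523376 -217.41678557] [ 449.2534981  -219.47838584] [ 476.53767831 -215.55968468]
55 917 [ 513.10306095 -204.09738157   65.51815267]
95 460 [ 515.88284709 -205.52226951  110.28375508]
126 190 [ 517.19028237 -212.98827466  136.89862801]
((516.3037109375, -212.74163818359375), (10.970497131347656, 53.17255783081055), 89.21251678466797)
side 442 [ 516.87605244 -217.96915636  131.11901166] [ 544.46670153 -209.23215024  137.90471165]
[  7.45226765 239.9368759 ] [-0.99997978 -0.00635903] -179.63565170245207
```

View pics/crop.png

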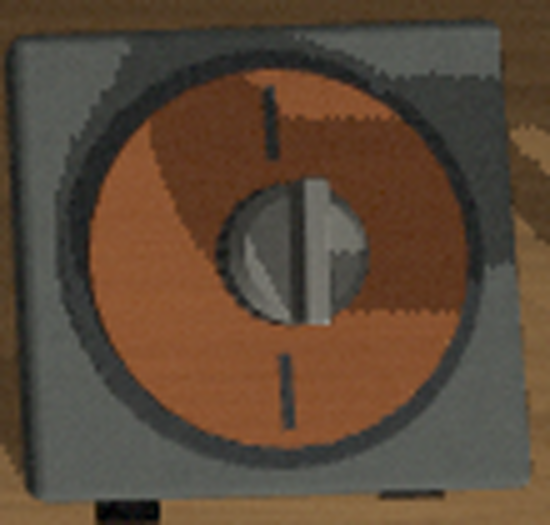

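Estimates: axis at (516, -214) mm, lap x at +2.8° in world, wing at -0.8° in world (about -3.5° relative to the lap). I'll travel round the base, then turn the tool +163.4° about tool z. That leaves the last joint enough range for the anticlockwise turn.

```bash
python3 -m creep '[{"jaw":85,"linear":[-46.3,-31.6,0],"angular":[0,0,0]},{"jaw":85,"linear":[-46.3,-31.6,0],"angular":[0,0,0]},{"jaw":85,"linear":[-46.3,-31.6,0],"angular":[0,0,0]},{"jaw":85,"linear":[-46.3,-31.6,0],"angular":[0,0,0]},{"jaw":85,"linear":[-46.3,-31.6,0],"angular":[0,0,0]},{"jaw":85,"linear":[-46.3,-31.6,0],"angular":[0,0,0]},{"jaw":85,"linear":[-46.3,-31.6,0],"angular":[0,0,0]},{"jaw":85,"linear":[-46.3,-31.6,0],"angular":[0,0,0]},{"jaw":85,"linear":[-46.3,-31.6,0],"angular":[0,0,0]}]' && python3 -m creep '[{"jaw":40,"linear":[-19.8,-55.7,0],"angular":[0,0,0]},{"jaw":40,"linear":[-19.8,-55.7,0],"angular":[0,0,0]},{"jaw":40,"linear":[-19.8,-55.7,0],"angular":[0,0,0]},{"jaw":40,"linear":[-19.8,-55.7,0],"angular":[0,0,0]},{"jaw":40,"linear":[-19.8,-55.7,0],"angular":[0,0,0]},{"jaw":40,"linear":[-19.8,-55.7,0],"angular":[0,0,0]},{"jaw":40,"linear":[-19.8,-55.7,0],"angular":[0,0,0]}]' 20 && python3 -m creep '[{"jaw":40,"linear":[0,0,0],"angular":[0,0,10.2]},{"jaw":40,"linear":[0,0,0],"angular":[0,0,10.2]},{"jaw":40,"linear":[0,0,0],"angular":[0,0,10.2]},{"jaw":40,"linear":[0,0,0],"angular":[0,0,10.2]},{"jaw":40,"linear":[0,0,0],"angular":[0,0,10.2]},{"jaw":40,"linear":[0,0,0],"angular":[0,0,10.2]},{"jaw":40,"linear":[0,0,0],"angular":[0,0,10.2]},{"jaw":40,"linear":[0,0,0],"angular":[0,0,10.2]}]' && python3 -m creep '[{"jaw":40,"linear":[0,0,0],"angular":[0,0,10.2]},{"jaw":40,"linear":[0,0,0],"angular":[0,0,10.2]},{"jaw":40,"linear":[0,0,0],"angular":[0,0,10.2]},{"jaw":40,"linear":[0,0,0],"angular":[0,0,10.2]},{"jaw":40,"linear":[0,0,0],"angular":[0,0,10.2]},{"jaw":40,"linear":[0,0,0],"angular":[0,0,10.2]},{"jaw":40,"linear":[0,0,0],"angular":[0,0,10.2]},{"jaw":40,"linear":[0,0,0],"angular":[0,0,10.2]},{"jaw":40,"linear":[0,0,0],"angular":[0,0,0]}]'
cat > st.py <<'E'
from cell import *
import numpy as np
from scipy.spatial.transform import Rotation as R
s=state();M=R.from_quat(np.roll(s["tool_rot"],-1)).as_matrix()
print("t",round(s["clock"],2),"tcp",(s["ee_pos"]*np.array(1000)).round(1),"xyaw",np.degrees(np.arctan2(M[1,0],M[0,0])).round(1),"z",M[:,2].round(3),"F",np.round(s["ft_force"],1),"w",round(s["grip_width"]*1000,1),round(s["grip_force"],1),"j",np.round(s["joints"],2))
d=M.T@(np.array([516.2,-213.8,113])-np.array(s["ee_pos"])*1000);print("to axis@113 in tool",d.round(1))
E
python3 st.py
```

```text
clock: 1.23
ee_pos: [0.5004, 0.1987, 0.2312]
tool_rot: [-0.0, 0.151, 0.988, 0.0]
ft_force: [-0.0, 0.9, 0.8]
grip_width: 0.0849
grip_force: 0.0
clock: 2.1
ee_pos: [0.5148, -0.2151, 0.2311]
tool_rot: [-0.0, 0.151, 0.988, 0.0]
ft_force: [0.4, 0.1, -0.9]
grip_width: 0.0399
grip_force: 0.0
clock: 3.1
ee_pos: [0.515, -0.2131, 0.231]
tool_rot: [-0.0, 0.762, 0.647, -0.0]
ft_force: [0.3, -0.7, -0.6]
grip_width: 0.0399
grip_force: 0.0
clock: 4.22
ee_pos: [0.515, -0.2131, 0.231]
tool_rot: [-0.0, 1.0, -0.005, -0.0]
ft_force: [-0.4, 0.7, -0.0]
grip_width: 0.0399
grip_force: 0.0
t 4.22 tcp [ 515.  -213.1  231. ] xyaw -0.5 z [-0.  0. -1.] F [-0.4  0.7 -0. ] w 39.9 0.0 j [-0.51  0.4   1.73  0.    1.02  1.07]
to axis@113 in tool [  1.3   0.7 118. ]
```

```bash
python3 -m creep '[{"jaw":40,"linear":[1.3,0.7,50],"angular":[0,0,0]},{"jaw":40,"linear":[0,0,40],"angular":[0,0,0]},{"jaw":40,"linear":[0,0,20],"angular":[0,0,0]},{"jaw":40,"linear":[0,0,7],"angular":[0,0,0]},{"jaw":25,"linear":[0,0,0],"angular":[0,0,0]},{"jaw":14,"linear":[0,0,0],"angular":[0,0,0]},{"jaw":14,"linear":[0,0,0],"angular":[0,0,0]},{"jaw":14,"linear":[0,0,0],"angular":[0,0,0]}]' 20 && python3 st.py && python3 - <<'E'
from cell import *
import cv2,numpy as np
c=read_camera("side");cv2.imwrite("pics/s1.png",cv2.resize(c["frame"][150:384,130:370,::-1],None,fx=2.5,fy=2.5,interpolation=cv2.INTER_CUBIC))
E
```

```text
clock: 5.22
ee_pos: [0.5166, -0.2139, 0.1148]
tool_rot: [0.0, 1.0, -0.005, 0.0]
ft_force: [-1.0, -0.6, 0.1]
grip_width: 0.0139
grip_force: 0.0
t 5.22 tcp [ 516.6 -213.9  114.8] xyaw -0.6 z [ 0.001 -0.    -1.   ] F [-1.  -0.6  0.1] w 13.9 0.0 j [-0.51  0.55  1.84  0.    0.76  1.07]
to axis@113 in tool [-0.4 -0.1  1.8]
```

View pics/s1.png

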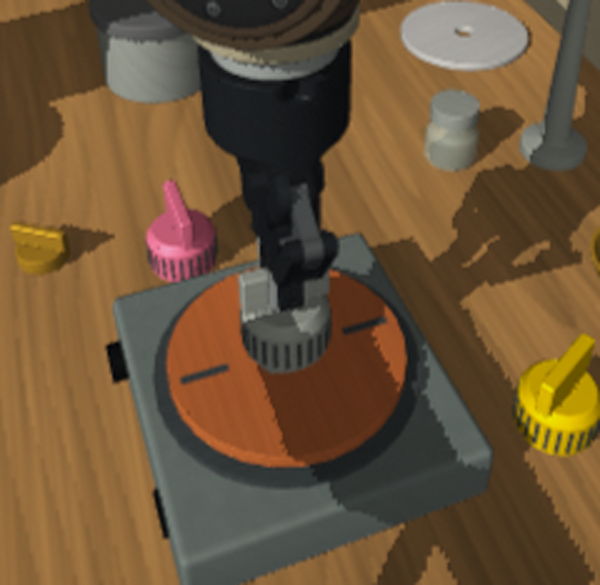

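The pads straddle the wing at crop (285,285), clear of the cap. Now the anticlockwise turn, which is negative about tool z.

```bash
python3 -m creep '[{"jaw":14,"linear":[0,0,0],"angular":[0,0,-7]},{"jaw":14,"linear":[0,0,0],"angular":[0,0,-7]},{"jaw":14,"linear":[0,0,0],"angular":[0,0,-7]},{"jaw":14,"linear":[0,0,0],"angular":[0,0,-7]},{"jaw":14,"linear":[0,0,0],"angular":[0,0,-7]},{"jaw":14,"linear":[0,0,0],"angular":[0,0,-7]},{"jaw":14,"linear":[0,0,0],"angular":[0,0,-7]},{"jaw":14,"linear":[0,0,0],"angular":[0,0,-6]},{"jaw":14,"linear":[0,0,0],"angular":[0,0,-5]},{"jaw":14,"linear":[0,0,0],"angular":[0,0,0]},{"jaw":30,"linear":[0,0,0],"angular":[0,0,0]},{"jaw":30,"linear":[0,0,0],"angular":[0,0,0]}]' && python3 -m creep '[{"jaw":40,"linear":[0,0,0],"angular":[0,0,0]},{"jaw":40,"linear":[0,0,0],"angular":[0,0,0]}]' && python3 st.py && python3 - <<'E'
from cell import *
from h import *
c=read_camera("side");cv2.imwrite("pics/s2.png",cv2.resize(c["frame"][150:384,130:370,::-1],None,fx=2.5,fy=2.5,interpolation=cv2.INTER_CUBIC))
X=cloud(c)*1000;r=np.hypot(X[...,0]-516.2,X[...,1]+213.8)
g=c["frame"].astype(int);grey=(g.max(2)-g.min(2)<25)&(g.max(2)>70)
s=(r<32)&grey&(X[...,2]>60)&(X[...,2]<145)
print(np.histogram(X[s][:,2],np.arange(60,146,3)))
E
```

```text
clock: 6.78
ee_pos: [0.5164, -0.2138, 0.1143]
tool_rot: [-0.0, 0.869, 0.495, 0.0]
ft_force: [-1.3, -0.6, 1.2]
grip_width: 0.0298
grip_force: 0.0
clock: 7.02
ee_pos: [0.5164, -0.2138, 0.1143]
tool_rot: [-0.0, 0.869, 0.495, 0.0]
ft_force: [-0.6, 0.0, 0.1]
grip_width: 0.0399
grip_force: 0.0
t 7.03 tcp [ 516.4 -213.8  114.3] xyaw 59.4 z [ 0.  0. -1.] F [-0.6  0.   0.1] w 39.9 0.0 j [-0.51  0.55  1.84  0.    0.76  0.02]
to axis@113 in tool [-0.1 -0.2  1.3]
(array([  0,   0,  11,  17,  13,  13,  13,  18,  12,  20,  34,  91,  92,
       242,  11,   7,  13,  10,   6,  19,  16, 115,  82,  11,  11,  15,
        13,  15]), array([ 60,  63,  66,  69,  72,  75,  78,  81,  84,  87,  90,  93,  96,
        99, 102, 105, 108, 111, 114, 117, 120, 123, 126, 129, 132, 135,
       138, 141, 144]))
```

View pics/s2.png

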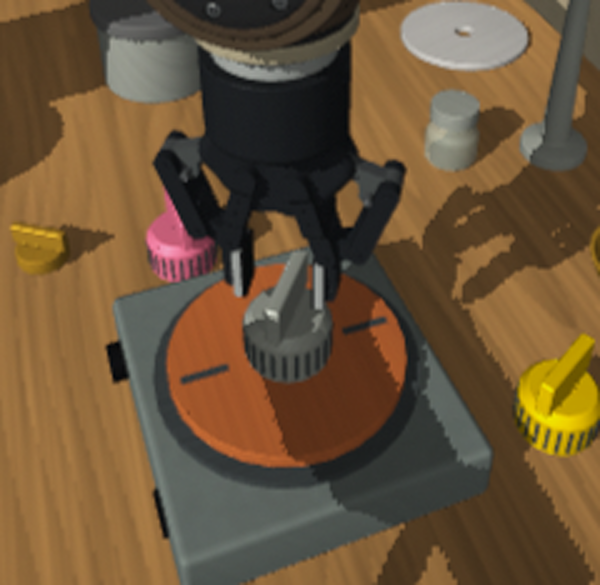

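The nut has dropped: its cap top is at about 100 mm and wing top at about 127 mm, with the wing at crop (290,290) lying between the open fingers. Next I lower, straddle it, turn clockwise to 2.8° world, then squeeze lightly to align it.

```bash
python3 -m creep '[{"jaw":40,"linear":[0,0,5],"angular":[0,0,0]},{"jaw":25,"linear":[0,0,5],"angular":[0,0,0]},{"jaw":14,"linear":[0,0,0],"angular":[0,0,0]},{"jaw":14,"linear":[0,0,0],"angular":[0,0,0]},{"jaw":14,"linear":[0,0,0],"angular":[0,0,0]}]' && python3 st.py && python3 -m creep '[{"jaw":14,"linear":[0,0,0],"angular":[0,0,6.6]},{"jaw":14,"linear":[0,0,0],"angular":[0,0,7]},{"jaw":14,"linear":[0,0,0],"angular":[0,0,7]},{"jaw":14,"linear":[0,0,0],"angular":[0,0,7]},{"jaw":14,"linear":[0,0,0],"angular":[0,0,7]},{"jaw":14,"linear":[0,0,1],"angular":[0,0,7]},{"jaw":14,"linear":[0,0,0],"angular":[0,0,7]},{"jaw":14,"linear":[0,0,0],"angular":[0,0,5]},{"jaw":14,"linear":[0,0,0],"angular":[0,0,3]},{"jaw":14,"linear":[0,0,0],"angular":[0,0,0]}]' && python3 st.py && python3 -m creep '[{"jaw":8,"linear":[0,0,0],"angular":[0,0,0]},{"jaw":8,"linear":[0,0,0],"angular":[0,0,0]},{"jaw":8,"linear":[0,0,0],"angular":[0,0,0]},{"jaw":8,"linear":[0,0,0],"angular":[0,0,0]}]' 20 && python3 st.py
```

```text
clock: 7.7
ee_pos: [0.5165, -0.2139, 0.1044]
tool_rot: [0.0, 0.869, 0.495, 0.0]
ft_force: [-0.1, 0.3, 0.7]
grip_width: 0.0144
grip_force: 0.1
t 7.7 tcp [ 516.5 -213.9  104.4] xyaw 59.4 z [ 0. -0. -1.] F [-0.1  0.3  0.7] w 14.4 0.1 j [-0.51  0.56  1.85  0.    0.73  0.02]
to axis@113 in tool [-0.1 -0.3 -8.6]
clock: 8.95
ee_pos: [0.5164, -0.2138, 0.1034]
tool_rot: [-0.0, 1.0, 0.025, 0.0]
ft_force: [-0.1, 1.2, -0.1]
grip_width: 0.0141
grip_force: 0.0
t 8.95 tcp [ 516.4 -213.8  103.4] xyaw 2.8 z [ 0.  0. -1.] F [-0.1  1.2 -0.1] w 14.1 0.0 j [-0.51  0.56  1.85  0.    0.73  1.01]
to axis@113 in tool [-0.2 -0.  -9.6]
clock: 9.45
ee_pos: [0.5164, -0.2139, 0.1034]
tool_rot: [0.0, 1.0, 0.025, 0.0]
ft_force: [-0.4, 1.2, 1.8]
grip_width: 0.0093
grip_force: 22.8
t 9.45 tcp [ 516.4 -213.9  103.4] xyaw 2.8 z [ 0. -0. -1.] F [-0.4  1.2  1.8] w 9.3 22.8 j [-0.51  0.56  1.85  0.    0.73  1.01]
to axis@113 in tool [-0.2 -0.1 -9.6]
```

Gripped and aligned. I'll release, retreat and check.

```bash
python3 -m creep '[{"jaw":20,"linear":[0,0,0],"angular":[0,0,0]},{"jaw":40,"linear":[0,0,0],"angular":[0,0,0]},{"jaw":40,"linear":[0,0,0],"angular":[0,0,0]},{"jaw":40,"linear":[0,0,-30],"angular":[0,0,0]},{"jaw":40,"linear":[0,0,-60],"angular":[0,0,0]},{"jaw":40,"linear":[0,0,-60],"angular":[0,0,0]},{"jaw":40,"linear":[0,-60,0],"angular":[0,0,0]},{"jaw":40,"linear":[0,-60,0],"angular":[0,0,0]},{"jaw":40,"linear":[0,-60,0],"angular":[0,0,0]},{"jaw":40,"linear":[0,-60,0],"angular":[0,0,0]},{"jaw":40,"linear":[0,-60,0],"angular":[0,0,0]},{"jaw":40,"linear":[0,0,0],"angular":[0,0,0]}]' && python3 - <<'E'
from cell import *
from h import *
c=read_camera("top");f=c["frame"];X=cloud(c)*1000;r=np.hypot(X[...,0]-516.2,X[...,1]+213.8)
s=(r<40)&(X[...,2]>112)&(X[...,2]<150);v,u=np.where(s);print("wing top",s.sum(),np.median(X[s],0))
p=ray(c,np.c_[u,v],.125)[:,:2]*1000;print(cv2.minAreaRect(p.astype(np.float32)));w,V=np.linalg.eigh(np.cov(p.T));print("ang pca",np.degrees(np.arctan(V[1,1]/V[0,1])))
g=f.max(2);M=[]
for a,b in((60,-1),(-60,-1)):
    t=(np.hypot(X[...,0]-516.2-a*.9,X[...,1]+213.8)<20)&(g<85)&(f[...,0].astype(int)-f[...,2]<25);v,u=np.where(t);q=ray(c,np.c_[u,v],.065)[:,:2]*1000;M.append(q.mean(0));print(len(q),q.mean(0))
d=M[0]-M[1];print("marks ang",np.degrees(np.arctan2(d[1],d[0])))
k=(r<26)&(X[...,2]>90)&(X[...,2]<108);print("cap top",np.median(X[k],0))
cv2.imwrite("pics/t3.png",cv2.resize(f[185:290,295:405,::-1],None,fx=5,fy=5,interpolation=cv2.INTER_CUBIC))
c=read_camera("side");X=cloud(c)*1000;r=np.hypot(X[...,0]-516.2,X[...,1]+213.8);s=(r<40)&(X[...,2]>105);a=X[s];w,V=np.linalg.eigh(np.cov(a[:,:2].T));print("side",a.max(0),np.percentile(a[:,2],90),np.degrees(np.arctan(V[1,1]/V[0,1])))
E
```

```text
clock: 10.95
ee_pos: [0.5012, 0.0891, 0.2534]
tool_rot: [-0.0, 1.0, 0.027, 0.0]
ft_force: [-0.1, -0.4, -0.4]
grip_width: 0.0399
grip_force: 0.0
wing top 198 [ 514.83118311 -212.61244076  124.42734711]
((514.8465576171875, -212.43138122558594), (53.816864013671875, 12.469615936279297), 2.7144641876220703)
ang pca 1.9751344361148642
31 [ 567.59243697 -212.3905162 ]
29 [ 463.01081118 -217.27551161]
marks ang 2.674335265032629
cap top [ 516.33493388 -205.90898547   98.7027056 ]
side [ 542.97048075 -208.80150148  126.30777404] 124.63368346333185 2.5418031109705863
```

View pics/t3.png

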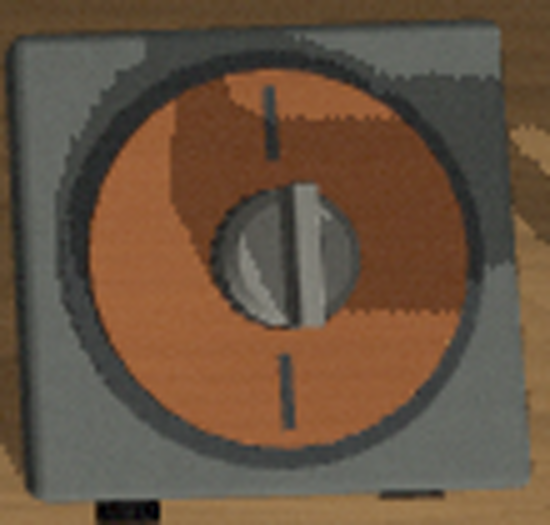

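The nut is down: cap top at 98.7 mm and wing top at about 124.5 mm. The wing at crop (305,255) is parallel to the marks at (270,123) and (287,392), about 2.7° against 2.7°. The gripper is clear of it.

```bash
python3 -c "from cell import *; print(sign_off())"
```

```text
the job is handed in; nothing more can be done
None
```

The nut was turned back until it dropped into the thread, then turned forward until it sat on the disc with its wing in line with the two marks. It was then released, and the job was handed in at about 11 s of the 42 s allowed.

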